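# Fish the screwdriver out of the cable box

### The job

A screwdriver has dropped into the grey cable box, and the opening in the box's fixed lid is shorter than the tool. Take it by the handle, tip it up handle first, draw it out slantwise through the opening without forcing it against the lid, and finish still holding it in the gripper, the whole tool at least 3 cm above the top of the box and still. Leave the tape roll, the note pad and the mug where they are.

Things in the scene. Friction and masses are not known exactly. Their poses are not given: they have to be found in the camera images.
- cable_box: Grey plastic box, 248 (its x) x 184 x 62 mm high, fixed. Origin: centre of its underside; x along it (points to the robot's right, more or less), z up. Inner floor 4 mm up; inside 240 x 176 mm. Its fixed lid (underside 58 mm up, top 62) has one opening: box x -30 to +80 mm, y -82.5 to +82.5 mm, so it hides 90 mm of the inside at the -x end and 40 mm at the +x end.
- opening (a point): Centre of the opening in the lid, level with the lid's top face: 25 mm along box x from the box's centre, 62 mm above the desk. Axes as the box's.
- box_lid: The fixed lid of the cable box (same origin and axes as the box; its top is 62 mm above that origin).
- driver: Loose screwdriver flat on the box's inner floor, roughly along box x, handle at the +x end, both ends under the lid; 185 mm long, 50 to 90 g. (A shorter one on the open desk has no part in the job.) Origin: mid-length, underside; y from blade tip to handle end, z up as it lies. Handle 24 mm wide and high, y = +5 to +92 mm; blade a 6 mm rod to y = -92 mm.
- handle_mid (a point): Point on the middle of the screwdriver's handle, half-way up: the place to grasp, across its 24 mm width. 45 mm from the tool's mid-length, 137 mm from the blade tip, 47 mm from the handle end. Axes as the screwdriver's (y towards the handle end).
- handle_end (a point): Centre of the butt end of the screwdriver's handle.
- blade_tip (a point): End of the screwdriver's blade, on its axis; 4 to 7 mm above the floor it lies on.
- tape: Roll of tape lying flat on the desk on the box's -y side (nearest the robot), 58 mm across, 19 mm high, loose. Origin under its centre.
- notes: Pad of sticky notes, 70 x 70 x 17 mm, lying on the desk on the box's +y side (far from the robot), loose. Origin under its centre.
- mug: White mug with a handle, 83 mm across (113 with its handle), 93 mm high, loose, standing on the desk near the right-hand side. Origin under its centre.

How it is judged (in metres and radians):
On the way:
1. the screwdriver is gripped and slants through the opening: handle end above the lid, blade tip still below it (height (world z) of handle_end above 0.08 m and height (world z) of blade_tip below 0.055 m and contact force between the fingers and driver above 1 N), for 0.1 s.
At the end, for the whole second after the job is handed in: The screwdriver is held still in the gripper (slower than 30 mm/s), handle and blade tip all at least 30 mm above the top of the box (92 mm above the desk), not touching the box; tape roll, note pad and mug within 30 mm of where they stood (height (world z) of each of handle_end, handle_mid, blade_tip above 0.092 m and contact force between the fingers and driver above 1 N and contact force between driver and cable_box below 0.1 N and linear speed of driver below 0.03 m/s and distance of each of tape, notes, mug from where it was at the start of the episode below 0.03 m); the arm keeps its last pose, push and grip.
It fails at once if the screwdriver is forced against the lid with more than 20 N (contact force between driver and box_lid above 20 N).
It fails at once if the tape roll, the note pad or the mug is moved by more than 30 mm (distance of any of tape, notes, mug from where it was at the start of the episode above 0.03 m).
It also fails if it takes over 35 s, if anything falls off the work surface, if the arm or the gripper's body presses on something with over 40 N, if the wrist force passes 120 N, or if a joint passes its speed limit or range.

### The arm

A 6-joint arm with a two-finger parallel gripper is mounted at the origin on a cart in front of the work surface, level with it; the furniture and walls round the work are solid. World frame = base frame: x ahead of the robot, y to its left, z up, the work surface at z = 0. Lengths are in m, angles in degrees, forces in N, time in s.
With the tool pointing down it reaches from about 0.4 to 0.825 m from the base axis. Payload 7 kg.
Tool frame: the origin (TCP) lies at the centre of the arm's flange, where the gripper is bolted on; the fingertips stand 178 mm ahead of it and the grasp point (between the pads) lies 159 mm ahead of it (tip_reach is the distance from the TCP to the fingertips, in m); z points along the fingers, y is the line along which they close (so a half turn about z gives the same grasp; the last joint's range is limited). The gripper opens to 88 mm and grips with 3 to 60 N. Pads are 19 mm wide; open, the fingers measure 130 mm over their backs; the gripper's body (78 mm by 193 mm) begins 47 mm behind the grasp point.
Start: joints at [84.746, 20.546, 0.682, 0, -70.136, -16.507], TCP at [0.25, 0.627, 0.405] pointing down, gripper open.
Joint ranges: [-176.03, 176.03], [-82.01, 121.73], [-58.28, 71.71], [-173.87, 95.51], [-174.79, -0.11], [-173.66, 173.66]. Speed limits (degrees/s): [136.94, 136.94, 172.46, 180, 180, 180].

### API

Orientations are given as [roll, pitch, yaw] about the fixed x, y, z axes, in that order (R = Rz(yaw) Ry(pitch) Rx(roll)).
In Python, from plant import * gives the robot as it stands.
- The arm moves only by the shell command python3 -m handwheel 'ROWS'. ROWS is JSON, a list of rows, each a list of 7 numbers: the opening, from -1 (shut) to 1 (fully open), then the shift along the tool's x, y, z as a fraction of full scale, then the turn, a rotation vector about the tool's x, y, z as a fraction of full scale. A call has 1 to 5 rows; each row shifts and turns the commanded pose from where the row before left it, along the tool's axes as they then stand; what a row does not reach is not made up. Full scale, the value 1, is 0.025 m for a shift and 6 degrees for a turn. A row lasts 1/8 s, in which the tool goes at most 62.5 mm and 10.7 degrees, less where a joint would pass 70% of its speed; a pose out of reach is approached as far as the arm can. A call with a number of a shift or a turn outside -1 to 1 is refused whole. A call with a gripper value outside its range is refused whole. The fingers move at their own pace and stop on an object; the grip force is fixed at half the most. Time passes only in rows, so rows that do not move let the fingers close. It gives the time, the measured TCP pose, the force, the opening and the grip force at its end, in the units of the state.
- get_obs(): the state, without advancing time (a new reading comes with each control period).
- snapshot(name): name is "scene" or "side" or "wrist"; returns a dict with "color" (420x560x3 uint8, red, green, blue), "fx", "fy", "cx", "cy" (pixels), "R" (3x3) and "t" (3): a world point X has camera coordinates R X + t; the wrist camera has in their place "tool_from_camera" (4x4, takes a point from camera to tool coordinates, whose origin is the TCP and whose axes are the flange's). Camera axes: x right, y down, z forward; pixel columns grow to the right and rows downward; lengths in m; the calibration is good to about 2 mm. A picture is of the moment at which its call begins: read the wrist's pose just before it. There is no depth.
- close_job(): hands the job in; it is judged then, once.
The state is a dict: "clock": time; "joint_pos": joint angles; "qvel": joint speeds; "tau": joint torques, N m; "tool_pos": TCP position; "orientation": TCP orientation; "force": force on the tool from outside, world axes, zero at the start; "moment": the same for the moment, N m; "opening": finger opening in m; "gripper_force": force on a finger pad.
Only numpy, scipy, OpenCV 4.12 (cv2) and the standard library are available. Lean on these libraries where they do the work, as an engineer would, in place of code of your own. Each camera call takes 0.05 s, during which the arm holds its last target. There are 200 camera calls.

## Working session

There is one attempt and no reset: what is moved stays moved. The work goes in short steps, Python scripts to look and compute and a shell command to move; the robot and the scene stay as the last step left them, time stands still between calls to the robot, and variables do not carry over. Pictures are saved under pics/ and viewed, at most 10 in all, crops included, and the job is handed in when it is done.

```bash
mkdir -p pics; ls
python3 - <<'E'
from plant import *
import cv2,pickle
o=get_obs(); print({k:o[k] for k in('clock','tool_pos','orientation','opening')})
D={}
for n in("scene","wrist"):
    s=snapshot(n);D[n]=s;cv2.imwrite(f"pics/{n}0.png",s["color"][:,:,::-1])
D['obs']=o;pickle.dump(D,open('d0.pkl','wb'))
print(D['wrist']['tool_from_camera'],D['wrist']['fx'],D['scene']['t'])
E
```

```text
pics
{'clock': 0.0, 'tool_pos': array([0.25017409, 0.62672454, 0.40376229]), 'orientation': array([ 1.79907456e+02, -7.37215433e-03, -2.17659092e+01]), 'opening': 0.08785663572682413}
[[ 5.36442115e-04 -9.66922493e-01 -2.55069802e-01  6.75040095e-02]
 [ 9.99999429e-01  2.82907351e-04  1.03066817e-03  5.34596411e-05]
 [-9.24415118e-04 -2.55070209e-01  9.66922093e-01  1.89936053e-02]
 [ 0.00000000e+00  0.00000000e+00  0.00000000e+00  1.00000000e+00]] 369.4902837877523 [0.25703865 0.29459809 1.024566  ]
```

View pics/scene0.png

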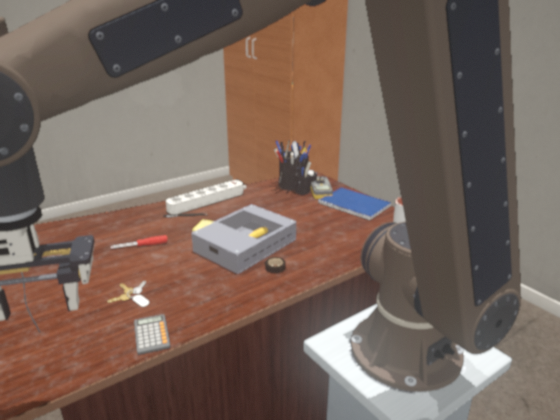

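View pics/wrist0.png

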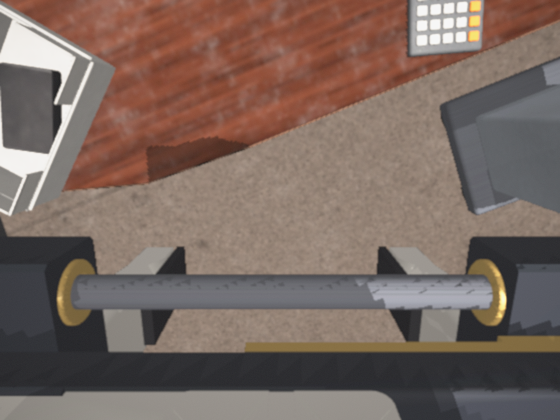

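The scene view shows the box with lid corners near (194,234), (238,262), (296,232), (254,208), the yellow handle at (258,233), the tape at (276,265) and the notes at (205,226). The wrist camera doesn't see the box yet.

```bash
cat > h.py <<'E'
import numpy as np,pickle,cv2
from scipy.spatial.transform import Rotation as Ro
def cam(s,o=None):
    if 'R' in s: return np.array(s['R']).T, -np.array(s['R']).T@np.array(s['t'])
    T=np.array(s['tool_from_camera']); R=Ro.from_euler('xyz',o['orientation'],degrees=True).as_matrix()
    return R@T[:3,:3], R@T[:3,3]+np.array(o['tool_pos'])
def ray(s,px,z,o=None):
    R,c=cam(s,o); d=R@np.array([(px[0]-s['cx'])/s['fx'],(px[1]-s['cy'])/s['fy'],1]); return c+d*(z-c[2])/d[2]
def proj(s,X,o=None):
    R,c=cam(s,o); p=R.T@(np.array(X)-c); return np.array([s['fx']*p[0]/p[2]+s['cx'],s['fy']*p[1]/p[2]+s['cy']])
E
python3 - <<'E'
from h import *
from plant import *
D=pickle.load(open('d0.pkl','rb'));s=D['scene']
for p in [(194,234),(238,262),(296,232),(254,208)]: print(p,ray(s,p,.062))
print('handle',ray(s,(258,233),.02),'tape',ray(s,(276,265),.019),'mug',ray(s,(402,210),.09), 'notes',ray(s,(205,226),.017))
w=snapshot('side');cv2.imwrite('pics/side0.png',w['color'][:,:,::-1]);pickle.dump(w,open('side0.pkl','wb'));print(cam(w))
hsv=cv2.cvtColor(s['color'],cv2.COLOR_RGB2HSV);m=cv2.inRange(hsv,(20,120,100),(35,255,255));n,l,st,c=cv2.connectedComponentsWithStats(m);print([(st[i],c[i]) for i in range(1,n) if st[i][4]>15])
E
```

```text
(194, 234) [0.62289888 0.18241853 0.062     ]
(238, 262) [0.42308082 0.15888712 0.062     ]
(296, 232) [ 0.46488519 -0.05842714  0.062     ]
(254, 208) [ 0.66803479 -0.04751561  0.062     ]
handle [ 0.58823653 -0.00919571  0.02      ] tape [0.41089846 0.04947278 0.019     ] mug [ 0.34925736 -0.36849119  0.09      ] notes [0.72713047 0.0966641  0.017     ]
(array([[-0.98726527, -0.08003063,  0.13748592],
       [-0.15777133,  0.60331203, -0.78174344],
       [-0.02038349, -0.79347949, -0.60825555]]), array([0.42878087, 0.84675667, 0.80007383]))
[(array([313, 194,   9,   5,  28], dtype=int32), array([316.89285714, 196.07142857])), (array([252, 228,  15,   9,  87], dtype=int32), array([259.27586207, 231.95402299]))]
```

View pics/side0.png

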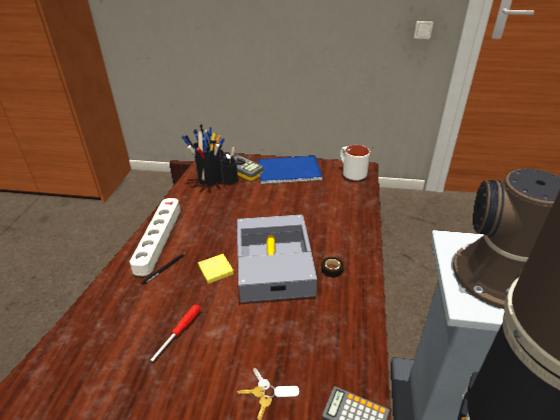

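The side view confirms the layout: box centre about (0.545, 0.06), box x at a yaw of about -79°, and the yellow handle at (270,246) under the opening. I'll move above the opening for a closer wrist look.

```bash
R='' 
python3 -m handwheel '[[1,1,0.8,0,0,0,0],[1,1,0.8,0,0,0,0],[1,1,0.8,0,0,0,0],[1,1,0.8,0,0,0,0],[1,1,0.8,0,0,0,0]]' | tail -3
python3 -m handwheel '[[1,1,0.8,0,0,0,0],[1,1,0.8,0,0,0,0],[1,1,0.8,0,0,0,0],[1,1,0.8,0,0,0,0],[1,1,0.8,0,0,0,0]]' | tail -3
python3 -m handwheel '[[1,1,0.8,0,0,0,0],[1,1,0.8,0,0,0,0],[1,1,0.8,0,0,0,0],[1,1,0.8,0,0,0,0],[1,0.5,0.8,0,0,0,0]]' | tail -3
python3 -m handwheel '[[1,1,0.8,0,0,0,0],[1,1,0.8,0,0,0,0],[1,1,0.8,0,0,0,0],[1,1,0.8,0,0,0,0],[1,0,0,0,0,0,1]]' | tail -3
python3 -m handwheel '[[1,0,0,0,0,0,1],[1,0,0,0,0,0,1],[1,0,0,0,0,0,1],[1,0,0,0,0,0,1],[1,0,0,0,0,0,1]]' | tail -3
python3 -m handwheel '[[1,0,0,0,0,0,1],[1,0,0,0,0,0,1],[1,0,0,0,0,0,1],[1,0,0,0,0,0,0.5],[1,0,0,0,0,0,0]]' | tail -3
python3 - <<'E'
from h import *
from plant import *
o=get_obs(); s=snapshot('wrist'); pickle.dump((s,o),open('w1.pkl','wb')); cv2.imwrite('pics/w1.png',s['color'][:,:,::-1])
print(o['clock'],o['tool_pos'],o['orientation'],o['joint_pos'])
E
```

```text
force: [0.7, -0.6, 0.8]
opening: 0.0878
gripper_force: 0.0
force: [0.2, 0.8, 0.3]
opening: 0.0875
gripper_force: 0.0
force: [0.1, -0.5, -0.2]
opening: 0.0875
gripper_force: 0.0
force: [0.0, -0.1, 0.5]
opening: 0.0877
gripper_force: 0.0
force: [-0.2, -0.2, 0.7]
opening: 0.0875
gripper_force: 0.0
force: [0.5, 0.1, 0.1]
opening: 0.0876
gripper_force: 0.0
3.9 [0.5387644  0.102029   0.40460135] [ 1.79991732e+02 -3.46738982e-04 -7.87495746e+01] [ 3.11965134e+01  8.64413446e+00 -1.54171041e+01 -2.73191889e-03
 -6.59466521e+01 -1.99449743e+01]
```

View pics/w1.png

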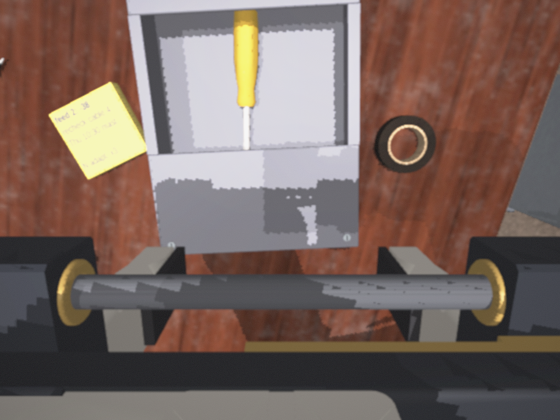

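The wrist view shows the opening: its -x edge near row 150, its +x edge near row 11, and its sides at columns 147 and 358. The yellow handle runs from (245,12) to (247,105), with the blade going down to (246,150).

```bash
cat > m.py <<'E'
from h import *
s,o=pickle.load(open('w1.pkl','rb'))
R=Ro.from_euler('xyz',o['orientation'],degrees=True).as_matrix()
a=ray(s,(149,153),.062,o);b=ray(s,(358,146),.062,o)   # opening -x edge ends: (+y end, -y end)
c=ray(s,(141,13),.062,o);d=ray(s,(360,3),.062,o)
e=ray(s,(161,251),.062,o);f=ray(s,(358,245),.062,o)
for n,v in zip('abcdef',(a,b,c,d,e,f)):print(n,v.round(4))
ab=(a+b)/2
yb=(e-f)[:2];yaw=np.degrees(np.arctan2(yb[1],yb[0]))-90;print('wid',np.linalg.norm(yb),'boxyaw',yaw)
hsv=cv2.cvtColor(s['color'],cv2.COLOR_RGB2HSV);m=cv2.inRange(hsv,(20,150,90),(33,255,255));m[:, :180]=0;m[:, 320:]=0
ys,xs=np.nonzero(m)
cen=[(xs[ys==r].mean(),r) for r in range(ys.min()+3,ys.max()-3)]
k=[ray(s,(p[0],p[1]),.016,o) for p in cen];print(ys.min(),ys.max(),'handle ctr',k[0],k[-1])
k=np.array(k);vx,vy,*_=cv2.fitLine(k[:,:2].astype(np.float32),cv2.DIST_L2,0,.01,.01).ravel();print('dir',vx,vy,np.degrees(np.arctan2(vy,vx)))
st=ray(s,(247,ys.max()),.016,o);u=(k[0]-k[-1]);u[2]=0;u/=np.linalg.norm(u)
hm=st+u*.040;print('start of handle',st,'u',u,'yaw u',np.degrees(np.arctan2(u[1],u[0])),'mid',hm,'end',st+u*.087,'tip',st-u*.097)
by=np.append(yb/np.linalg.norm(yb),0);bx=np.array([by[1],-by[0],0]);O=ab+.030*bx
E0=(e+f)/2+.124*bx
print('box origin',O,E0,'handle mid in box',[(hm-O)@bx,(hm-O)@by],'end',(st+u*.087-O)@bx)
E
python3 m.py
```

```text
a [0.657  0.0909 0.062 ]
b [0.4801 0.0495 0.062 ]
c [ 0.675  -0.0181  0.062 ]
d [ 0.5062 -0.0592  0.062 ]
e [0.6364 0.1794 0.062 ]
f [0.4576 0.1378 0.062 ]
wid 0.1835383642168938 boxyaw -76.88484201736144
11 105 handle ctr [ 0.59998685 -0.04339671  0.016     ] [0.58538765 0.030975   0.016     ]
dir 0.20223598 -0.9793368 -78.33225
start of handle [0.58448073 0.03456141 0.016     ] u [ 0.19262421 -0.9812726   0.        ] yaw u -78.89402986442141 mid [ 0.5921857  -0.00468949  0.016     ] end [ 0.60123904 -0.0508093   0.016     ] tip [0.56579618 0.12974486 0.016     ]
box origin [0.57539392 0.04100112 0.062     ] [0.57513643 0.03783347 0.062     ] handle mid in box [np.float64(0.04830901950715606), np.float64(0.005986175545960122)] end 0.095280124741393
```

```bash
python3 -m handwheel '[[0.4,0.92,-0.25,0.8,0,0,0],[0.4,0.92,-0.25,0.8,0,0,0],[0.4,0.92,-0.25,0.8,0,0,0],[0.4,0.92,-0.25,0.8,0,0,0],[0.4,0.92,-0.25,0.8,0,0,0]]'
python3 -m handwheel '[[0.4,0,0,0.8,0,0,0],[0.4,0,0,0.8,0,0,0],[0.4,0,0,0,0,0,0]]'
python3 - <<'E'
from h import *
from plant import *
o=get_obs(); s=snapshot('wrist'); pickle.dump((s,o),open('w2.pkl','wb')); cv2.imwrite('pics/w2.png',s['color'][:,:,::-1])
print(o['tool_pos'],o['orientation'])
E
```

```text
clock: 4.58
tool_pos: [0.5922, -0.0051, 0.3041]
orientation: [-180.0, -0.0, -78.7]
force: [-0.5, 0.1, 0.0]
opening: 0.0613
gripper_force: 0.0
clock: 4.95
tool_pos: [0.5914, -0.0046, 0.2632]
orientation: [179.8, -0.0, -78.7]
force: [0.6, 0.6, 0.6]
opening: 0.0611
gripper_force: 0.0
[ 0.59135345 -0.00463058  0.26315179] [ 1.79806290e+02 -1.01001450e-02 -7.87309175e+01]
```

View pics/w2.png

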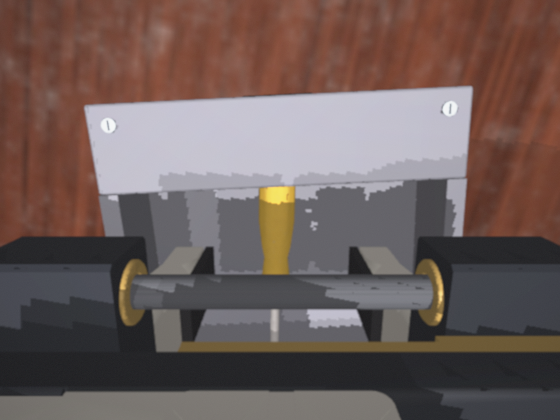

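The handle is centred between the fingers (column 278), with the lid's +x edge at row ~188. I'll descend and grip.

```bash
python3 - <<'E'
from h import *
s,o=pickle.load(open('w2.pkl','rb'))
print('lid+x edge rel tcp',[(ray(s,p,.062,o)-o['tool_pos'])@np.array([.195,-.981,0]) for p in((100,195),(467,180))])
E
python3 -m handwheel '[[0.4,0,0,0.9,0,0,0],[0.4,0,0,0.9,0,0,0],[0.4,0,0,0.7,0,0,0],[0.4,0,0,0.4,0,0,0],[0.4,0,0,0.2,0,0,0]]'
python3 -m handwheel '[[-1,0,0,0,0,0,0],[-1,0,0,0,0,0,0],[-1,0,0,0,0,0,0],[-1,0,0,0,0,0,0],[-1,0,0,0,0,0,0]]'
```

```text
lid+x edge rel tcp [np.float64(0.027813703178653906), np.float64(0.035508267712343534)]
clock: 5.62
tool_pos: [0.5923, -0.0041, 0.1875]
orientation: [-180.0, -0.0, -78.7]
force: [0.3, -0.3, -0.4]
opening: 0.0613
gripper_force: 0.0
clock: 6.25
tool_pos: [0.5921, -0.0042, 0.1874]
orientation: [-180.0, -0.0, -78.8]
force: [0.6, -0.1, 1.7]
opening: 0.0209
gripper_force: 29.9
```

The grip reads 20.9 mm on a 24 mm handle, so it may be above the axis. I'll regrip slightly lower.

```bash
python3 -m handwheel '[[0,0,0,0,0,0,0],[0,0,0,0.12,0,0,0],[0,0,0,0,0,0,0]]'
python3 -m handwheel '[[-1,0,0,0,0,0,0],[-1,0,0,0,0,0,0],[-1,0,0,0,0,0,0],[-1,0,0,0,0,0,0]]'
```

```text
clock: 6.62
tool_pos: [0.5918, -0.0043, 0.1837]
orientation: [180.0, -0.0, -78.8]
force: [0.4, -0.2, -0.2]
opening: 0.0421
gripper_force: 0.0
clock: 7.12
tool_pos: [0.592, -0.0042, 0.1842]
orientation: [-180.0, 0.0, -78.8]
force: [-0.1, -1.0, -0.6]
opening: 0.0208
gripper_force: 29.9
```

```bash
python3 -m handwheel '[[-1,0,0,-0.1,0,0,0],[-1,-0.45,0,0,0,0,0],[-1,-0.45,0,0,0,0,0],[-1,0,0,0,0,0,0]]'
python3 -m handwheel '[[-1,-0.61,0,-0.45,0,0.833,0],[-1,-0.61,0,-0.45,0,0.833,0],[-1,0,0,0,0,0,0]]'
```

```text
clock: 7.62
tool_pos: [0.5874, 0.019, 0.1867]
orientation: [-180.0, 0.0, -78.7]
force: [0.6, -0.7, -0.3]
opening: 0.0209
gripper_force: 29.9
clock: 8.0
tool_pos: [0.5811, 0.0499, 0.2081]
orientation: [-180.0, -10.0, -78.6]
force: [-0.1, -0.6, -0.7]
opening: 0.0207
gripper_force: 29.9
```

```bash
python3 -m handwheel '[[-1,-0.61,0,-0.45,0,0.833,0],[-1,-0.61,0,-0.45,0,0.833,0],[-1,-0.61,0,-0.45,0,0.833,0],[-1,0,0,0,0,0,0]]'
python3 - <<'E'
from h import *
from plant import *
o=get_obs(); s=snapshot('side'); R=Ro.from_euler('xyz',o['orientation'],degrees=True).as_matrix()
for n,x in(('tip',-.137),('mid',0),('end',.047)):
    X=np.array(o['tool_pos'])+R@np.array([x,0,.168]);print(n,X,proj(s,X))
cv2.imwrite('pics/s3.png',cv2.resize(s['color'][180:330,180:380,::-1],None,fx=3,fy=3))
E
```

```text
clock: 8.5
tool_pos: [0.5711, 0.1011, 0.2282]
orientation: [179.9, -25.0, -78.6]
force: [0.6, -1.2, -1.0]
opening: 0.0211
gripper_force: 29.9
tip [0.56041689 0.15329454 0.01810884] [273.11609013 291.27532339]
mid [0.58489667 0.03152547 0.07591916] [270.82701352 239.2476522 ]
end [ 0.59329484 -0.01024933  0.0957519 ] [270.10135646 222.75443113]
```

View pics/s3.png

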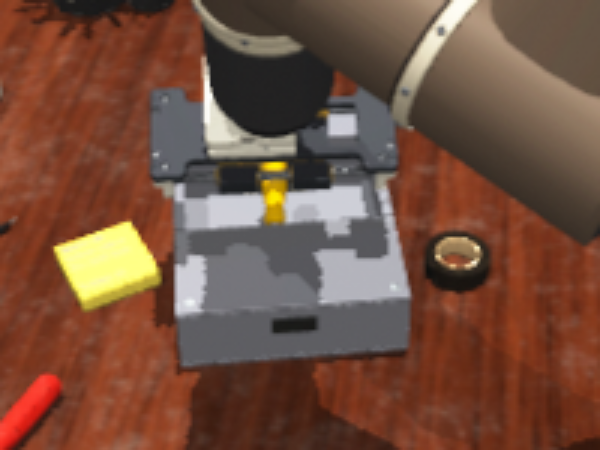

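The handle is held and sticks up out of the opening. The blade passes close under the lid's -x edge, so I'll shift horizontally in +x first, then pull along the axis.

```bash
python3 -m handwheel '[[-1,0.36,0,0.17,0,0,0],[-1,0.36,0,0.17,0,0,0],[-1,0.36,0,0.17,0,0,0],[-1,0.4,0,0.1,0,0,0]]'
python3 -m handwheel '[[-1,0.7,0,0,0,0,0],[-1,0.7,0,0,0,0,0],[-1,0.7,0,0,0,0,0],[-1,0,0,0,0,0,0]]'
```

```text
clock: 9.05
tool_pos: [0.5791, 0.06, 0.2303]
orientation: [180.0, -25.0, -78.8]
force: [-0.3, 0.8, -0.5]
opening: 0.0207
gripper_force: 29.9
clock: 9.55
tool_pos: [0.5885, 0.0133, 0.2534]
orientation: [-179.9, -25.0, -78.9]
force: [-0.3, 0.3, -0.8]
opening: 0.0208
gripper_force: 29.9
```

```bash
python3 -m handwheel '[[-1,0.6,0,0,0,0,0],[-1,0.42,0,-0.9,0,0,0],[-1,0.42,0,-0.9,0,0,0],[-1,0.42,0,-0.9,0,0,0],[-1,0.42,0,-0.9,0,0,0]]'
python3 -m handwheel '[[-1,0,0,0,0,0,0],[-1,0,0,0,0,0,0],[-1,0,0,0,0,0,0],[-1,0,0,0,0,0,0]]'
python3 - <<'E'
from h import *
from plant import *
o=get_obs(); s=snapshot('side'); R=Ro.from_euler('xyz',o['orientation'],degrees=True).as_matrix()
for n,x in(('tip',-.137),('mid',0),('end',.047)):
    X=np.array(o['tool_pos'])+R@np.array([x,0,.168]);print(n,X,proj(s,X))
cv2.imwrite('pics/s4.png',cv2.resize(s['color'][130:330,180:440,::-1],None,fx=3,fy=3))
E
```

```text
clock: 10.18
tool_pos: [0.5908, 0.0009, 0.3591]
orientation: [180.0, -25.0, -78.7]
force: [0.8, -0.6, -1.1]
opening: 0.0214
gripper_force: 29.9
clock: 10.68
tool_pos: [0.5908, 0.0011, 0.3574]
orientation: [179.9, -25.0, -78.7]
force: [0.9, 1.0, -0.5]
opening: 0.0213
gripper_force: 29.9
tip [0.58016623 0.05314755 0.14724517] [270.49956169 222.98371966]
mid [ 0.60444654 -0.06861115  0.20516136] [268.44092255 174.97429459]
end [ 0.61277629 -0.11038238  0.22503041] [267.78812088 159.75033798]
```

View pics/s4.png

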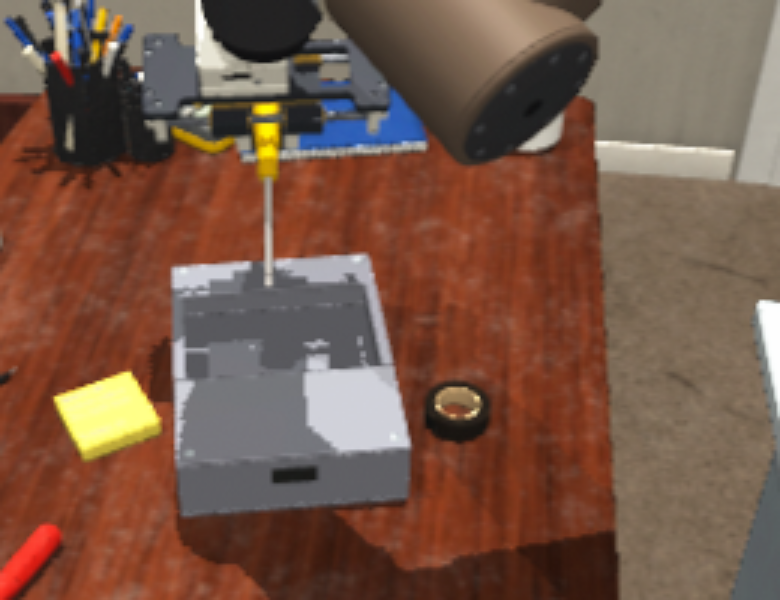

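The tool is clear of the box. The blade tip is at crop (268,285), full-image row 225, against 223 predicted, which puts it about 0.14 m up. The notes and tape haven't moved. I'll hand it in.

```bash
python3 -c "
from plant import *
print(close_job())"
```

```text
the job is handed in; nothing more can be done
None
```

The screwdriver came out through the opening handle first and was handed in still gripped, with its blade tip about 14 cm above the desk (5 cm over the 92 mm limit); the wrist force stayed within about 2 N at every reading, and the tape, pad and mug were not touched; the hand-in gave no verdict.

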